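# Press a printing block and lean it to dry

## Task

In the small mounting press, push the sprung, hinged platen down until it lies level on the printing block, keep it there for about a second, then ease it back up without letting it snap open. Then take the block out from under the raised platen and set it leaning, printing face up, on the drying rest: its foot on the board between the bar and the lip, its upper end on the bar, lengthways square across the bar. Let go of it only once it stands in its lean, and leave the other things on the bench where they are.

Things in the scene. Friction and masses are not known exactly. Their poses are not given: they have to be found in the camera images.
- press: Grey press, fixed. Origin: underside, below mid-bed; x points from the open near side to the hinge, z up. Base plate x -115 to 125 mm, 170 wide, 12 thick; on it a bed x +-75, 46 wide, top 34 mm above the bench. The block on it overhangs 7 mm at each long side, where fingertips can reach past its underside to 12 mm above the bench. Hinge cheeks at x 80 to 110, y +-72 mm, 72 high.
- hinge (a point): Middle of the press's hinge axis, at x +90 mm, 58 mm high in the press frame; the axis runs along the press's y. Axes as the press.
- platen (a joint): Angle of the platen above level (rad): 0 is level, where its underside just rests on the block; 0.785 (45 degrees) is fully open, where its spring holds it against a stop. A push of about 10 N at the pad brings it level; let go, it springs open at once.
- pad (a point): Middle of the top of the platen's black push pad (32 mm along, 70 across). Platen: aluminium plate 120 wide, 10 thick, from 6 to 165 mm from the hinge axis; its underside lies in the plane of the axis. The pad point is 137 mm from the axis along the platen, 14 mm above its underside. Two 12 mm ribs at 22 to 97 mm from the axis. x along the platen to the hinge, z out of its top.
- block_center (a point): Centre of the printing block: loose wooden slab 140 mm long (x), 60 wide (y), 24 thick (z), 0.14 to 0.28 kg, grey printing face with dark diamonds on +z. It starts flat on the bed, face up, lengthways along the press's x, centre about 90 mm from the hinge axis. The raised platen overhangs it: take it across its width with a gripper leaning back to the open side.
- rest: Light wooden drying rest, fixed: board 190 (x) by 220 mm (y), 12 thick. Origin: underside, middle; z up. A 14 mm round bar runs along y at x -33 mm, axis 85 mm high, between posts at y +-95 mm (176 mm free). A lip 10 mm high along y has its inner face at x +60. With its foot on the board at x +50 the block leans towards -x on the bar at 45 degrees; nearer the bar, steeper.
- ink_tin: Bystander: ink tin, 76 mm across, 50 mm high; origin at its foot.
- brayer: Bystander: hand roller lying, roller 90 mm wide and 40 mm thick at x +60 mm, wooden handle to x -68 mm; origin at bench level.
- mallet: Bystander: hammer lying along its x; origin at bench level.
- wash: Bystander: white bottle, 60 mm across, 160 mm high; origin at its foot.
- big_type: Bystander: dark wood slab lying flat on the bench, 110 x 80 x 23 mm; origin at its underside.
- furniture: Bystander: wooden strip 180 x 35 x 16 mm, lying flat; origin at its underside.
- jar: Bystander: white cup, 72 mm across, 80 mm high; origin at its foot.
There are look-alikes about, which are no part of the job. Leave any blue, red or turquoise look-alike of the part that bears block_center alone.

How it is judged:
On the way, in this order (a step that is already met when the one before it is completed fails the run):
1. the platen is held down level (within 0.07 rad) on the block for half a second (value of joint platen below 0.07 rad and z of block_center in the frame of press below 0.055 m and horizontal distance between block_center and press below 0.03 m), for 0.5 s.
2. the block stands in its lean on the rest, or within about 15 mm above it, still held by the fingers (angle between block_center's own z axis and vertical between 0.52 and 1.13 rad and angle between the y axis of block_center and the y axis of rest, either way round below 0.3 rad and x of block_center in the frame of rest between -0.035 and 0.045 m and y of block_center in the frame of rest between -0.06 and 0.06 m and z of block_center in the frame of rest between 0.045 and 0.1 m and contact force between the fingers and block above 0.5 N), for 0.1 s.
At the end, for the whole second after the job is handed in: The block rests on the drying rest, let go, face up, leaning on the bar at 30 to 65 degrees, its length within 17 degrees of square to the bar, its centre within 60 mm of the rest's middle along the bar and -35 to +45 mm across it; the platen is open again (above 0.7 rad) (angle between block_center's own z axis and vertical between 0.52 and 1.13 rad and angle between the y axis of block_center and the y axis of rest, either way round below 0.3 rad and x of block_center in the frame of rest between -0.035 and 0.045 m and y of block_center in the frame of rest between -0.06 and 0.06 m and z of block_center in the frame of rest between 0.045 and 0.085 m and linear speed of block below 0.02 m/s and contact force between block and rest above 0.3 N and value of joint platen above 0.7 rad); the robot touches nothing.
It fails at once if the platen snaps open (faster than 4 rad/s) (velocity of joint platen above 4 rad/s).
It fails at once if one of the other loose things on the bench is moved by more than 30 mm (distance of any of ink_tin, brayer, mallet, wash, big_type, furniture, jar from where it was at the start of the episode above 0.03 m).
It also fails if it takes over 72 s, if anything falls off the work surface, if the arm or the gripper's body presses on something with over 40 N, if the wrist force passes 120 N, or if a joint passes its speed limit or range.

## Robot

A 6-joint arm with a two-finger parallel gripper is mounted at the origin on the work surface. World frame = base frame: x ahead of the robot, y to its left, z up, the work surface at z = 0. Lengths are in m, angles in rad, forces in N, time in s.
With the tool pointing down it reaches from about 0.275 to 0.825 m from the base axis. Payload 4.9 kg.
Tool frame: the origin (TCP) lies midway between the tips of the shut fingers; the grasp point (between the pads) lies 19 mm behind it (bot.grip_depth is the distance from the TCP to the grasp point, in m); z points along the fingers, y is the line along which they close (so a half turn about z gives the same grasp; the last joint's range is limited). The gripper opens to 85 mm and grips with 20 to 120 N. Pads are 22 mm wide; open, the fingers measure 114 mm over their backs; the gripper's body (76 mm by 85 mm) begins 54 mm behind the grasp point. The pads swing forward as they close: fully open they stand 13 mm farther back than shut.
Start: joints at [-0.134, 0.326, -0.193, 1.052, 0, 1.437], TCP at [0.55, 0, 0.231] pointing down, gripper open.
Joint ranges: [-2.65, 2.65], [-0.97, 1.79], [-1.3, 1.35], [-1.93, 2.1], [-1.47, 1.37], [-3.14, 3.14]. Speed limits (rad/s): [2.57, 2.57, 3.14, 3.14, 3.14, 3.14].

## Interface

Orientations are given as a unit quaternion [w, x, y, z].
In Python, from cell import bot gives the robot as it stands. Calls block until the motion is done:
- bot.move_pose(position, orientation): joint-space move of the TCP to a pose.
- bot.move_linear(position, speed=0.15, rotation=None, until_force=None): straight line of the TCP; rotation=None keeps the orientation; speed is the mean speed in m/s. With until_force (N) it stops when the force on the tool has changed by that much, and returns True; else False.
- bot.goto_joints(angles): joint-space move.
- bot.set_gripper(opening, grasp_force=None): opening from 0.0 (shut) to 1.0 (fully open); grasp_force is the grip in N (None keeps the last); returns when the fingers have stopped.
- bot.wait(seconds).
- bot.solve_ik(position, orientation): joint angles nearest the present ones, or None.
- bot.camera(name): name is "scene" or "side" or "wrist"; returns the picture (400x640x3 uint8, red, green, blue); there is no depth.
- bot.calibration(name): a dict with "mtx" (3x3 intrinsics, pixels), "extrinsics" (4x4, takes a point from world to camera coordinates); the wrist camera has in their place "hand_eye" (4x4, takes a point from camera to tool coordinates, whose origin is the TCP and whose axes are the flange's). Camera axes: x right, y down, z forward; pixel columns grow to the right and rows downward; lengths in m; the calibration is good to about 2 mm. A picture is of the moment at which its call begins: read the wrist's pose just before it. calibration takes no time and is no camera call.
A pose or a line that the arm cannot do raises bot.PlanningError and nothing moves.
- bot.close_job(): hands the job in; it is judged then, once.
Trained networks look in the newest picture that a camera, given by its name, has taken for a name from the list of things; names that differ only in an ending like _2 or _b are one class to them, and where a whole thing is asked for, a point or a joint stands for the part that bears it (a point fixed in the world has none). Each returns a list of dicts, best first, with "confidence" (0 to 1); they miss things now and then, are a little off and sometimes report something else, mostly with a low value. They report only what shows in the picture. A call takes as long as a camera call. They do not tell look-alikes from the thing itself.
- bot.search_frame(camera, thing): "bbox" ([left, top, width, height] in pixels, round what is visible of it).
Readings, each from a call of its own:
- bot.read_clock(): time.
- bot.read_joint_positions(): joint angles.
- bot.read_joint_vel(): joint speeds.
- bot.read_joint_efforts(): joint torques, N m.
- bot.read_position(): TCP position.
- bot.read_tool_rot(): TCP orientation.
- bot.read_ft_force(): force on the tool from outside, world axes, zero at the start.
- bot.read_moment(): the same for the moment, N m.
- bot.read_gripper_width(): opening from 0.0 (shut) to 1.0 (fully open).
- bot.read_finger_force(): force on a finger pad.
Only numpy, scipy, OpenCV 4.12 (cv2) and the standard library are available. Lean on these libraries where they do the work, as an engineer would, in place of code of your own. Each camera call takes 0.05 s, during which the arm holds its last target. There are 200 camera calls.

## Working session

There is one attempt and no reset: what is moved stays moved. The work goes in short steps, each a Python script; the robot and the scene stay as the last script left them, time stands still between calls to the robot, and variables do not carry over. Pictures are saved under pics/ and viewed, at most 10 in all, crops included, and the job is handed in when it is done.

```bash
mkdir -p pics; ls
python3 - <<'E'
from cell import bot
import cv2, numpy as np
for c in ("scene","side"):
    im=bot.camera(c); cv2.imwrite(f"pics/{c}0.png",im[:,:,::-1])
    k=bot.calibration(c); print(c,k["mtx"].tolist(),np.round(k["extrinsics"],4).tolist())
    for t in ("press","platen","pad","block_center","rest"):
        print(t,[(d["bbox"],round(d["confidence"],2)) for d in bot.search_frame(c,t)][:4])
print(np.round(bot.calibration("wrist")["hand_eye"],4).tolist(), bot.read_clock(), bot.read_tool_rot())
E
```

```text
pics
scene [[520.5400644042735, 0.0, 320.08333846767994], [0.0, 520.5400644042735, 198.4709082096495], [0.0, 0.0, 1.0]] [[-0.6003, 0.7997, -0.0057, 0.3234], [0.6398, 0.4759, -0.6035, -0.2063], [-0.4799, -0.366, -0.7974, 1.9576], [0.0, 0.0, 0.0, 1.0]]
press [([205.0, 184.5, 90.9, 84.5], 0.65)]
platen [([216.0, 184.0, 47.9, 61.1], 0.91), ([191.1, 161.6, 16.0, 37.9], 0.25)]
pad [([216.9, 189.7, 44.5, 57.4], 0.91), ([325.9, 203.9, 22.2, 25.9], 0.53)]
block_center [([248.9, 112.0, 25.8, 32.1], 0.8), ([189.1, 118.3, 35.8, 28.2], 0.65), ([205.2, 186.6, 87.7, 84.5], 0.62), ([250.2, 208.8, 24.5, 26.0], 0.5)]
rest [([298.9, 245.3, 96.6, 89.0], 0.87)]
side [[434.66652394145757, 0.0, 321.6997941899747], [0.0, 434.66652394145757, 198.10903574636654], [0.0, 0.0, 1.0]] [[0.7487, -0.663, 0.0009, -0.383], [-0.4084, -0.4623, -0.7871, 0.1905], [0.5222, 0.5889, -0.6168, 1.3968], [0.0, 0.0, 0.0, 1.0]]
press [([351.3, 160.6, 75.2, 69.7], 0.93)]
platen [([376.0, 162.2, 43.0, 29.6], 0.72)]
pad [([373.9, 158.1, 41.2, 34.9], 0.49)]
block_center [([354.0, 281.4, 32.7, 45.2], 0.84), ([276.0, 270.0, 50.5, 30.3], 0.74), ([417.3, 288.5, 55.6, 43.9], 0.64), ([368.7, 181.9, 38.0, 26.1], 0.56)]
rest [([281.8, 135.9, 63.9, 44.9], 0.6)]
[[0.0007, -0.9595, -0.2817, 0.0708], [1.0, 0.0005, 0.001, -0.0007], [-0.0008, -0.2817, 0.9595, -0.1436], [0.0, 0.0, 0.0, 1.0]] 0.6 [ 1.06809534e-05  7.07100618e-01  7.07112944e-01 -2.65616796e-06]
```

Run:
```python
import cv2, numpy as np
a=cv2.imread("pics/scene0.png");b=cv2.imread("pics/side0.png")
cv2.imwrite("pics/s1.png",cv2.resize(a[90:350,150:440],(800,717),interpolation=cv2.INTER_CUBIC)[:600])
cv2.imwrite("pics/s1.png",cv2.resize(a[100:350,150:470],(768,600),interpolation=cv2.INTER_CUBIC))
cv2.imwrite("pics/s2.png",cv2.resize(b[120:345,240:500],(693,600),interpolation=cv2.INTER_CUBIC))
```

```text
(no output)
```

View pics/s1.png

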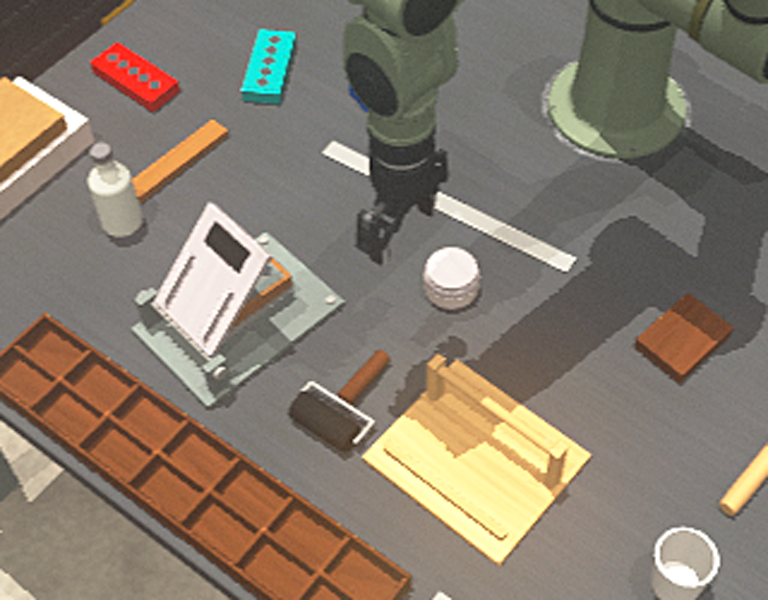

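View pics/s2.png

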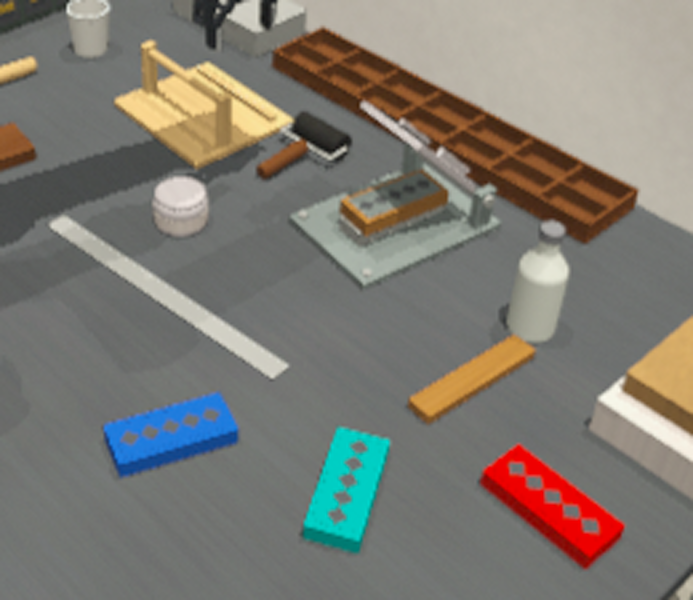

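```bash
cat > h.py <<'E'
from cell import bot
import cv2, numpy as np
from scipy.optimize import least_squares
from scipy.spatial.transform import Rotation as R
C={c:bot.calibration(c) for c in("scene","side")}
HE=bot.calibration("wrist")["hand_eye"]
KW=np.array(bot.calibration("wrist")["mtx"])
def T(x,y,yaw,z=0):
    M=np.eye(4);M[:3,:3]=R.from_euler('z',yaw).as_matrix();M[:3,3]=[x,y,z];return M
def tf(M,p): return np.atleast_2d(p)@M[:3,:3].T+M[:3,3]
def proj(E,K,P):
    q=tf(np.array(E),P)@np.array(K).T; return q[:,:2]/q[:,2:]
def tool():
    M=np.eye(4);q=np.array(bot.read_tool_rot());M[:3,:3]=R.from_quat(q[[1,2,3,0]]).as_matrix();M[:3,3]=bot.read_position();return M
def wcam(): return np.linalg.inv(tool()@np.array(HE))
def fit(obs,x0):  # obs: list of (E,K,localpts,pix)
    f=lambda v:np.concatenate([(proj(E,K,tf(T(*v),np.array(l)))-np.array(p)).ravel() for E,K,l,p in obs])
    s=least_squares(f,x0,loss='soft_l1'); return s.x,f(s.x)
def quat(Rm):
    q=R.from_matrix(Rm).as_quat();return q[[3,0,1,2]]
E
python3 - <<'E'
from h import *
sc=lambda l,p:(C["scene"]["extrinsics"],C["scene"]["mtx"],l,p); sd=lambda l,p:(C["side"]["extrinsics"],C["side"]["mtx"],l,p)
z=.012
for n,o in {"press":[sc([[-.115,.085,z],[.125,.085,z],[.125,-.085,z]],[[293,225],[236.7,268.5],[205.4,237]]),
 sd([[.125,-.085,z],[-.115,-.085,z],[-.115,.085,z]],[[426.7,203],[376.9,225],[348.8,200.6]])],
 "rest":[sc([[.095,-.11,z],[.095,.11,z],[-.095,.11,z]],[[301.7,290],[358.3,333],[395.8,290]]),
 sd([[-.095,.11,z],[-.095,-.11,z],[.095,-.11,z]],[[283.1,158.2],[313.9,179.5],[349.1,165]])]}.items():
    v,r=fit(o,[.6,.1,2.]);print(n,v.round(4),r.round(1))
E
```

```text
press [ 0.6473 -0.2069 -0.1478] [ 0.2 -0.8  0.   0.6 -1.7 -0.4  0.7 -1.  -0.5  0.6 -1.2 -0.6]
rest [ 0.6319  0.1771 -0.0535] [-1.3 -0.1 -0.3  1.2  0.3 -1.7 -1.5 -1.5 -0.7  1.   0.5 -1.2]
```

```bash
cat >> h.py <<'E'
PRESS=T(0.6473,-0.2069,-0.1478); REST=T(0.6319,0.1771,-0.0535)
def toolR(F,el,flip=1):
    """tool z in frame F xz plane, el rad below horizontal (pi/2 = down); flip=1: tool x toward the near/under side"""
    z=np.array([np.cos(el),0,-np.sin(el)]); x=flip*np.array([-np.sin(el),0,-np.cos(el)]); y=np.cross(z,x)
    return F[:3,:3]@np.c_[x,y,z]
def padpt(a): # press frame
    return np.array([.09-.137*np.cos(a)+.014*np.sin(a),0,.058+.137*np.sin(a)+.014*np.cos(a)])
def ik(F,p,el,flip): return bot.solve_ik(tf(F,p)[0],quat(toolR(F,el,flip)))
E
python3 - <<'E'
from h import *
D=np.deg2rad
ok=lambda q: None if q is None else np.round(q,2).tolist()
for fl in (1,-1):
    print("flip",fl)
    for t in (90,100,110):
        print(" push",t,ok(ik(PRESS,padpt(D(50))+[0,0,.06],D(t),fl)),ok(ik(PRESS,padpt(0),D(t),fl)))
    for t in (45,50,55):
        d=np.array([np.cos(D(t)),0,-np.sin(D(t))]);g=np.array([-.02,0,.046])
        print(" grasp",t,ok(ik(PRESS,g+.019*d,D(t),fl)),ok(ik(PRESS,g-.12*d,D(t),fl)),ok(ik(PRESS,g+[-.13,0,.01],D(t),fl)),ok(ik(PRESS,g+[-.13,0,.25],D(t),fl)))
        e=D(t+45);d=np.array([np.cos(e),0,-np.sin(e)]);g=np.array([-.005,0,.084])+.019*d
        print(" place",ok(ik(REST,g,e,fl)),ok(ik(REST,g+[0,0,.15],e,fl)))
    print(" view",ok(ik(REST,[-.05,0,.35],D(90),fl)),ok(ik(PRESS,[-.1,0,.3],D(90),fl)))
for n,z in dict(ink_tin=0.05,wash=0.16,brayer=.03,jar=.08).items():
    r=bot.search_frame("scene",n)
    for d in r[:2]:
        b=d["bbox"];E=np.array(C["scene"]["extrinsics"]);K=np.array(C["scene"]["mtx"])
        v=E[:3,:3].T@np.linalg.solve(K,[b[0]+b[2]/2,b[1]+b[3]/2,1]);o=-E[:3,:3].T@E[:3,3]
        print(n,round(d["confidence"],2),(o+v*(z/2-o[2])/v[2]).round(3))
E
```

```text
flip 1
 push 90 [-0.41, 0.6, 0.25, 1.22, 0.0, -0.27] [-0.44, 0.61, -0.16, 0.79, 0.0, -0.29]
 push 100 [-0.39, 0.77, 0.53, 1.5, -0.04, -0.24] [-0.42, 0.74, 0.06, 1.06, -0.05, -0.26]
 push 110 [-0.38, 0.99, 0.92, 1.84, -0.08, -0.22] [-0.4, 0.89, 0.31, 1.33, -0.08, -0.23]
 grasp 45 [-0.55, 0.6, -0.93, -0.7, 0.28, -0.29] [-0.65, 0.23, -1.09, -0.47, 0.35, -0.37] [-0.72, 0.45, -1.25, -0.84, 0.39, -0.43] [-0.72, -0.21, -0.92, 0.17, 0.39, -0.43]
 place [0.16, 0.65, -0.11, 0.81, 0.0, 0.22] [0.16, 0.53, 0.08, 1.12, 0.0, 0.22]
 grasp 50 [-0.53, 0.56, -0.86, -0.5, 0.24, -0.3] [-0.62, 0.2, -0.98, -0.25, 0.29, -0.37] [-0.69, 0.38, -1.17, -0.6, 0.34, -0.43] [-0.69, -0.18, -0.83, 0.3, 0.34, -0.43]
 place [0.15, 0.71, -0.01, 0.94, 0.02, 0.21] [0.15, 0.59, 0.19, 1.25, 0.02, 0.21]
 grasp 55 [-0.52, 0.53, -0.78, -0.32, 0.21, -0.31] [-0.58, 0.19, -0.87, -0.06, 0.25, -0.37] [-0.66, 0.33, -1.09, -0.4, 0.28, -0.43] [-0.66, -0.15, -0.74, 0.43, 0.28, -0.43]
 place [0.15, 0.77, 0.11, 1.08, 0.03, 0.2] [0.15, 0.67, 0.3, 1.38, 0.03, 0.2]
 view [0.18, 0.4, 0.22, 1.39, 0.0, 0.23] [-0.46, 0.35, 0.02, 1.24, 0.0, -0.3
[... 563 characters left out ...]
4] [-0.62, 0.2, -0.98, -0.25, 0.29, 2.77] [-0.69, 0.38, -1.17, -0.6, 0.34, 2.71] [-0.69, -0.18, -0.83, 0.3, 0.34, 2.71]
 place [0.15, 0.71, -0.01, 0.94, 0.02, -2.93] [0.15, 0.59, 0.19, 1.25, 0.02, -2.93]
 grasp 55 [-0.52, 0.53, -0.78, -0.32, 0.21, 2.84] [-0.58, 0.19, -0.87, -0.06, 0.25, 2.78] [-0.66, 0.33, -1.09, -0.4, 0.28, 2.71] [-0.66, -0.15, -0.74, 0.43, 0.28, 2.71]
 place [0.15, 0.77, 0.11, 1.08, 0.03, -2.94] [0.15, 0.67, 0.3, 1.38, 0.03, -2.94]
 view [0.18, 0.4, 0.22, 1.39, 0.0, -2.91] [-0.46, 0.35, 0.02, 1.24, 0.0, 2.83]
ink_tin 0.92 [ 0.439 -0.003  0.025]
wash 0.58 [ 0.629 -0.436  0.08 ]
brayer 0.94 [ 0.679 -0.012  0.015]
brayer 0.6 [ 0.637 -0.27   0.015]
jar 0.64 [0.625 0.459 0.04 ]
```

Run:
```python
from h import *
import json
S={}
for n,F,p,c in (("rest",REST,[-.02,0,.32],1),("press",PRESS,[-.08,0,.32],1)):
    bot.move_pose(tf(F,p)[0],quat(toolR(F,np.pi/2)))
    S[n]=wcam().tolist(); im=bot.camera("wrist")[:,:,::-1]; cv2.imwrite(f"pics/w_{n}.png",im)
    if n=="press": print([(d["bbox"],d["confidence"]) for d in bot.search_frame("wrist","pad")])
json.dump(S,open("S.json","w"))
a,b=[cv2.imread(f"pics/w_{n}.png") for n in("rest","press")]
l=proj(S["rest"],KW,tf(REST,[[i,j,.012] for i in(-.095,.095) for j in(-.11,.11)]));print(l.round(1).tolist())
l2=proj(S["press"],KW,tf(PRESS,[[i,j,.012] for i in(-.115,.125) for j in(-.085,.085)]));print(l2.round(1).tolist())
print(bot.read_clock())
```

```text
[([250.2, 245.3, 132.2, 56.2], 0.64)]
[[233.5, 98.9], [406.7, 98.8], [243.0, 238.1], [397.2, 238.0]]
[[253.6, 130.3], [384.1, 130.6], [262.1, 293.1], [375.2, 293.2]]
3.4667
```

View pics/w_rest.png

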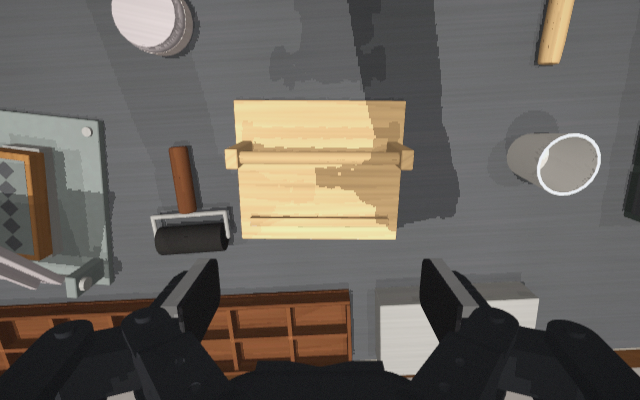

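View pics/w_press.png

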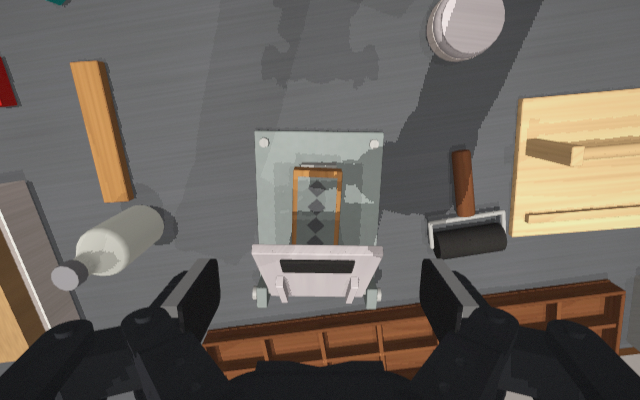

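```bash
cat > push.py <<'E'
from h import *
D=np.deg2rad
S=__import__("json").load(open("S.json"))
print("block near top/bottom edge px",proj(S["press"],KW,tf(PRESS,[[-.07,-.03,.058],[-.07,.03,.058],[-.07,-.03,.034],[-.07,.03,.034]])).round(1).tolist())
Rm=toolR(PRESS,D(100)); q=quat(Rm)
bot.set_gripper(0.0)
n=lambda a:np.array([np.sin(a),0,np.cos(a)])
W=lambda a,o=0.:tf(PRESS,padpt(a)+n(a)*o)[0]
bot.move_pose(W(D(45),.06),q)
print("contact",bot.move_linear(W(D(45),-.004),speed=.06,until_force=3), tf(np.linalg.inv(PRESS),bot.read_position()).round(4), padpt(D(45)).round(4),np.round(bot.read_ft_force(),1))
for a in (38,30,22,14,7):
    bot.move_linear(W(D(a),.002),speed=.05); print(a,np.round(bot.read_ft_force(),1))
h=bot.move_linear(W(0,-.012),speed=.02,until_force=14)
print("level",h,tf(np.linalg.inv(PRESS),bot.read_position()).round(4),np.round(bot.read_ft_force(),1),bot.read_clock())
bot.wait(0.3); im=bot.camera("side"); cv2.imwrite("pics/lev.png",cv2.resize(im[140:240,330:450,::-1],(720,600),interpolation=cv2.INTER_CUBIC))
print(np.round(bot.read_ft_force(),1))
E
python3 push.py
```

```text
block near top/bottom edge px [[294.0, 171.3], [343.6, 171.4], [295.4, 167.6], [342.3, 167.7]]
contact True [[ 0.0028 -0.0002  0.1666]] [0.003  0.     0.1648] [0.8 0.2 3.8]
38 [0.6 0.2 4.9]
30 [ 2.6 -0.   5.3]
22 [4.7 0.9 5.1]
14 [4.1 1.2 6.1]
7 [4.  1.3 9.1]
level True [[-0.0463  0.0003  0.0737]] [-0.6  1.4 10.5] 9.3833
[-1.2  1.1 11. ]
```

View pics/lev.png

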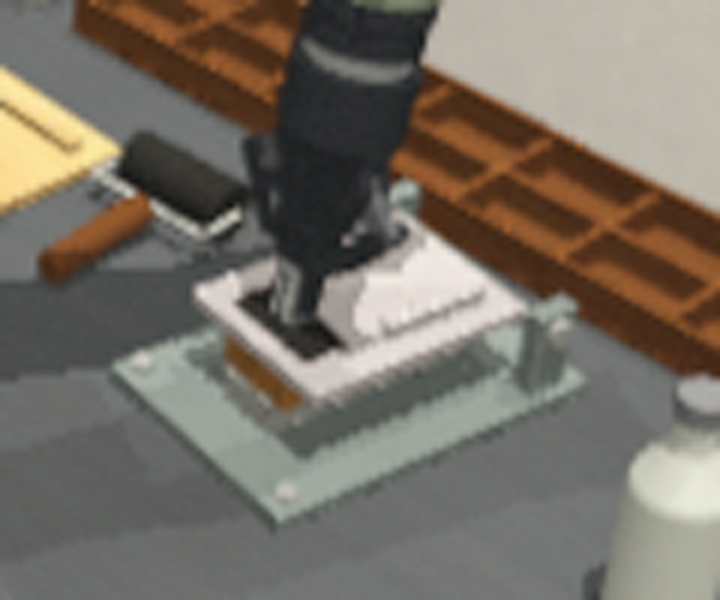

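```bash
cat > ease.py <<'E'
from h import *
D=np.deg2rad; P=lambda: tf(np.linalg.inv(PRESS),bot.read_position())[0].round(4)
n=lambda a:np.array([np.sin(a),0,np.cos(a)])
W=lambda a,o=0.:tf(PRESS,padpt(a)+n(a)*o)[0]
p=bot.read_position()
print(bot.move_linear(np.array(p)-[0,0,.006],speed=.01,until_force=12),P(),np.round(bot.read_ft_force(),1))
bot.wait(1.1)
print("held",np.round(bot.read_ft_force(),1))
for a in (4,9,15,22,29,36,42):
    bot.move_linear(W(D(a),.002),speed=.04); print(a,np.round(bot.read_ft_force(),1))
bot.move_linear(W(D(46),.004),speed=.02); print(np.round(bot.read_ft_force(),1))
bot.move_linear(W(D(46),.02),speed=.03); print(np.round(bot.read_ft_force(),1))
bot.move_linear(W(D(46),.09),speed=.2)
print(bot.read_clock())
E
python3 ease.py
```

```text
True [-0.0462  0.0003  0.0737] [-1.7  0.9 10.6]
held [-1.7  2.  10.9]
4 [3.5 1.6 8.6]
9 [4.  1.7 7.5]
15 [4.4 1.1 6.1]
22 [5.8 1.4 4.7]
29 [4.2 0.7 3.7]
36 [1.7 0.6 4.2]
42 [ 0.4 -0.2  4.8]
[-0.8 -0.2  1. ]
[ 0.2  0.1 -0.2]
16.7417
```

```bash
cat > grasp.py <<'E'
from h import *
D=np.deg2rad; P=lambda: tf(np.linalg.inv(PRESS),bot.read_position())[0].round(4)
t=D(50);d=np.array([np.cos(t),0,-np.sin(t)]);g=np.array([-.02,-.001,.046]);q=quat(toolR(PRESS,t))
W=lambda p:tf(PRESS,p)[0]
bot.move_linear(W([-.1,0,.33]),speed=.25)
bot.set_gripper(1.0)
bot.move_pose(W(g-.13*d),q)
print(P(),bot.read_clock())
cv2.imwrite("pics/pre.png",bot.camera("wrist")[:,:,::-1])
print("hit",bot.move_linear(W(g+.023*d),speed=.08,until_force=6),P())
bot.set_gripper(0.0,grasp_force=80)
print("w",bot.read_gripper_width(),bot.read_finger_force(),np.round(bot.read_ft_force(),1),bot.read_clock())
im=bot.camera("side"); cv2.imwrite("pics/gr.png",cv2.resize(im[140:240,330:450,::-1],(720,600),interpolation=cv2.INTER_CUBIC))
E
python3 grasp.py
```

```text
[-0.1025 -0.0015  0.1464] 20.0167
hit False [-0.0052 -0.0011  0.0288]
w 0.6925008241553207 85.47144412994385 [-2.7  1.1  5.1] 22.4833
```

View pics/gr.png

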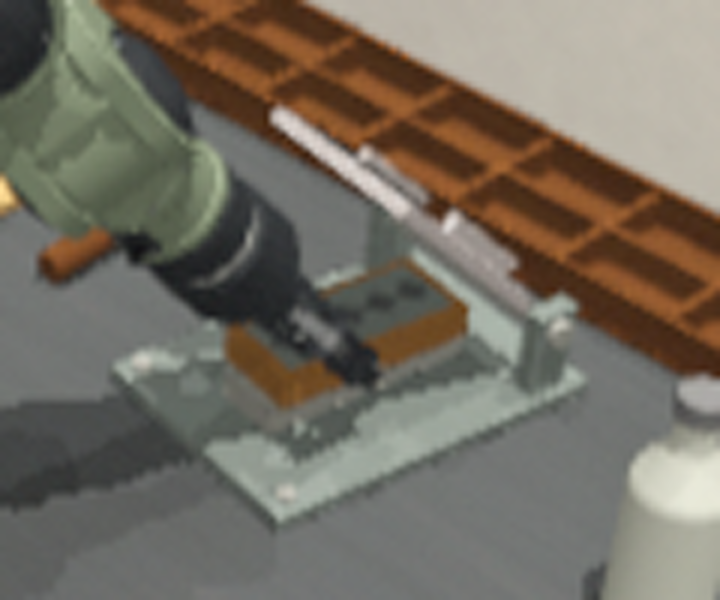

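```bash
cat > carry.py <<'E'
from h import *
D=np.deg2rad; P=lambda F: tf(np.linalg.inv(F),bot.read_position())[0].round(4)
W=lambda p:tf(PRESS,p)[0]
p=tf(np.linalg.inv(PRESS),bot.read_position())[0]
bot.move_linear(W(p+[0,0,.006]),speed=.04)
bot.move_linear(W(p+[-.15,0,.010]),speed=.1)
bot.move_linear(W(p+[-.15,0,.25]),speed=.2)
print("grip",bot.read_gripper_width(),bot.read_finger_force())
th=D(45); c=np.array([.009,0,.070]); tcp=c+R.from_euler('y',th).apply([-.0062,0,-.0172])
q=quat(toolR(REST,D(95)))
bot.move_pose(tf(REST,tcp+[0,0,.15])[0],q)
bot.move_linear(tf(REST,tcp+[0,0,.05])[0],speed=.1)
print(P(REST),bot.read_clock())
a=bot.camera("side")[100:200,260:380,::-1]; b=bot.camera("scene")[220:345,290:410,::-1]
cv2.imwrite("pics/pl.png",np.hstack([cv2.resize(a,(400,333),interpolation=cv2.INTER_CUBIC),cv2.resize(b,(400,333),interpolation=cv2.INTER_CUBIC)]))
E
python3 carry.py
```

```text
grip 0.6903745551175172 85.25022983551025
[-7.00e-03  1.00e-04  1.13e-01] 28.4667
```

View pics/pl.png

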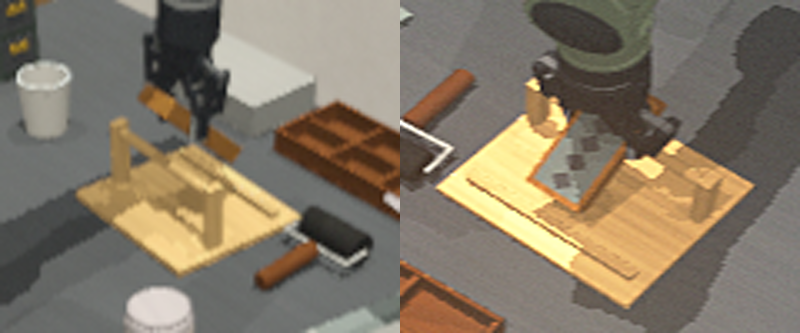

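```bash
cat > place.py <<'E'
from h import *
D=np.deg2rad; P=lambda F: tf(np.linalg.inv(F),bot.read_position())[0].round(4)
th=D(45); c=np.array([.009,0,.070]); tcp=c+R.from_euler('y',th).apply([-.0062,0,-.0172])
bot.move_linear(tf(REST,tcp+[0,0,.012])[0],speed=.06)
print("touch",bot.move_linear(tf(REST,tcp-[0,0,.008])[0],speed=.02,until_force=4),P(REST)-tcp,np.round(bot.read_ft_force(),1),np.round(bot.read_moment(),2))
bot.wait(.3); print(bot.read_finger_force(),bot.read_clock())
a=bot.camera("side")[100:200,260:380,::-1]; b=bot.camera("scene")[220:345,290:410,::-1]
cv2.imwrite("pics/pl2.png",np.hstack([cv2.resize(a,(400,333),interpolation=cv2.INTER_CUBIC),cv2.resize(b,(400,333),interpolation=cv2.INTER_CUBIC)]))
E
python3 place.py
```

```text
touch True [ 6.46298680e-04  0.00000000e+00 -2.18254069e-05] [ 3.6 -0.7  1.9] [ 0.12 -0.5  -0.05]
85.74110984802246 30.2917
```

View pics/pl2.png

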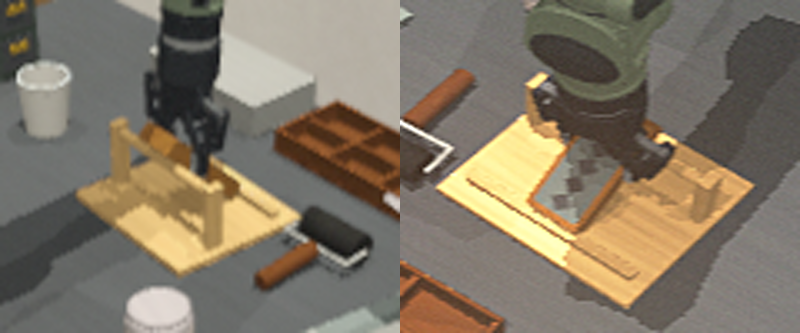

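Run:
```python
from h import *
bot.set_gripper(0.75); bot.set_gripper(1.0); bot.wait(.3)
p=np.array(bot.read_position()); z=tool()[:3,2]
print(np.round(bot.read_ft_force(),1))
bot.move_linear(p-z*.15,speed=.12); bot.wait(.3); print(np.round(bot.read_ft_force(),1),bot.read_clock())
a=bot.camera("side")[100:240,260:450,::-1]; b=bot.camera("scene")[180:345,200:410,::-1]
cv2.imwrite("pics/end.png",np.hstack([cv2.resize(a,(400,300),interpolation=cv2.INTER_CUBIC),cv2.resize(b,(400,300),interpolation=cv2.INTER_CUBIC)]))
```

```text
[-0.4  0.2  0.3]
[-0.5  0.8  0.5] 32.9667
```

View pics/end.png

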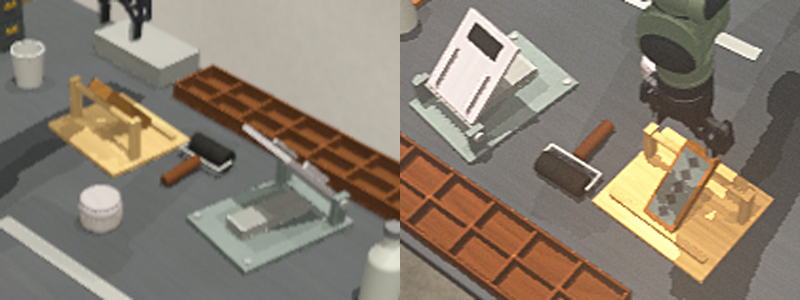

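The picture shows the block leaning face up on the bar with its foot on the board inside the lip. The platen is open, the gripper is clear, and the brayer, tin and bottle are where they were.

```bash
python3 -c "
from cell import bot
print(bot.close_job())"
```

```text
the job is handed in; nothing more can be done
None
```

The platen was pressed level, held for over a second and eased back open. The block now leans face up on the drying rest, let go, and the job was handed in at about 33 s; no verdict came back.

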